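Fit a blower impeller and turn it by hand

ROBOT

A 6-joint arm with a two-finger parallel gripper is mounted at the origin on a cart in front of the work surface, level with it; the furniture and walls round the work are solid. World frame = base frame: x ahead of the robot, y to its left, z up, the work surface at z = 0. Lengths are in m, angles in degrees, forces in N, time in s.
With the tool pointing down it reaches from about 0.25 to 0.775 m from the base axis. Payload 8.9 kg.
Tool frame: the origin (TCP) lies between the finger pads; the fingertips stand 22 mm ahead of it and the grasp point (between the pads) lies 3 mm ahead of it; z points along the fingers, y is the direction in which the jaws open and shut (so a half turn about z gives the same grasp; the last joint's range is limited). The gripper opens to 85 mm and grips with 20 to 120 N. Pads are 22 mm wide; open, the fingers measure 114 mm over their backs; the gripper's body (76 mm by 85 mm) begins 54 mm behind the grasp point. The pads swing forward as they close: fully open they stand 13 mm farther back than shut.
Start: joints at [-82.638, 16.656, -8.789, 64.555, 0, 82.019], TCP at [0.139, -0.506, 0.253] pointing down, gripper open.
Joint ranges: [-144.48, 144.48], [-52.06, 99.96], [-74.48, 78.29], [-112.23, 115.85], [-86.99, 84.42], [-180, 180]. Speed limits (degrees/s): [127.2, 127.2, 159.86, 180, 180, 180].

INTERFACE

Orientations are given as a 3x3 rotation matrix whose columns are the frame's x, y, z axes.
In Python, from cell import r, claw, monitor, grab_frame gives the robot as it stands. Calls block until the motion is done:
- r.movep(position, orientation): joint-space move of the TCP to a pose.
- r.move_linear(position, rotation=None, rate=0.15, max_force=None): straight line of the TCP; rotation=None keeps the orientation; rate is the mean speed in m/s. With max_force (N) it stops when the force on the tool has changed by that much, and returns True; else False.
- r.move_joints(angles): joint-space move.
- claw.grip(opening): opening from 0.0 (shut) to 1.0 (fully open); the grip force is fixed at half the most; returns when the fingers have stopped.
- r.hold(seconds).
- r.ik(position, orientation): joint angles nearest the present ones, or None.
- monitor.get_obs(): the state.
- grab_frame(name): name is "scene" or "top" or "wrist"; returns a dict with "img" (420x560x3 uint8, red, green, blue), "fx", "fy", "cx", "cy" (pixels), "rvec" (rotation vector, rad) and "tvec" (3), from world to camera coordinates, as OpenCV has them. Camera axes: x right, y down, z forward; pixel columns grow to the right and rows downward; lengths in m; the calibration is good to about 2 mm. A picture is of the moment at which its call begins. There is no depth.
A pose or a line that the arm cannot do raises r.Unreachable and nothing moves.
- r.hand_in(): hands the job in, once; it reports no verdict.
The state is a dict: "time_s": time; "joint_pos": joint angles; "qvel": joint speeds; "joint_efforts": joint torques, N m; "eef_pos": TCP position; "orientation": TCP orientation; "wrist_force": force on the tool from outside, world axes, zero at the start; "torque": the same for the moment, N m; "opening": opening from 0.0 (shut) to 1.0 (fully open).
Only numpy, scipy, OpenCV 4.12 (cv2) and the standard library are available. Lean on these libraries where they do the work, as an engineer would, in place of code of your own. Each camera call takes 0.05 s, during which the arm holds its last target.

TASK

Fit the loose paddle impeller on the spindle of the opened dust blower: feel for the drive bar, let the slots in the hub drop over it, and press gently until the hub clicks fully home. Then push the paddles round by hand, anticlockwise seen from above, for about two full turns to check that it runs without rubbing, and leave it stopped, still fully home. Never force it down on the bar, and leave the removed inlet cover, the black screwdriver and the wax tin where they are.

Things in the scene. Friction and masses are not known exactly. Their poses are not given: they have to be found in the camera images.
- impeller_center (a point): middle of the loose aluminium paddle impeller (124 mm across, 60 mm high, about 0.3 kg, lying flat on the bench, hub up): on its axis, 30 mm above its underside; z along the axis. Four open slots in the hub's foot, 8 mm wide, 17 mm deep, point along this frame's +x, -x, +y, -y. The hub is hollow: 20 mm bore with a 13 mm land 24 to 28 mm above the underside.
- impeller_boss (a point): point on the axis 48 mm above the underside, same axes: the hexagonal boss of the hub, to be gripped from above. It is all that stands above the paddles (30 to 60 mm above the underside), 32 mm across flats; one pair of flats faces +x and -x, the other pairs lie 60 degrees either way.
- impeller: the impeller, origin at the centre of its underside, same axes. Back plate 4 mm thick; five straight upright radial paddles, 3 mm thick, from the hub out to 60 mm from the axis, top edges 30 mm above the underside, at 18, 90, 162, 234 and 306 degrees anticlockwise from x.
- casing: opened dust blower fixed to the bench: grey casing on a dark motor and four feet, about 185 mm across, rim 94 mm and inner floor 50 mm above the bench, at least 74 mm free round the spindle axis, outlet duct toward its +x. Origin on the spindle axis at bench height, z up.
- spindle_tip (a point): fixed point: top of the blower's upright spindle, on its axis, 106 mm above the bench. Spindle 11 mm thick, the top 6 mm a cone (4.4 mm wide at the tip). A collar 18 mm thick starts 32 mm below the tip; through it runs the level drive bar, 5 mm square and 30 mm long, its upper side 35.5 mm below the tip. The hub stops on a shoulder 50 mm below the tip.
- spindle_home (a point): fixed point on the spindle axis 86 mm above the bench, where the impeller's centre point lies when fully home. Resting on the drive bar it sits 14.5 mm higher; turned until slots and bar agree within about 5 degrees it can drop. Then about 10 to 7 mm above home three spring leaves stop it until pressed with some 5 to 12 N.
- spindle (a joint): turn of the spindle (rad), growing anticlockwise seen from above, counted on over whole turns; starts near 0. Dry drag of 0.08 N m: it stops when let go. It does not tell the drive bar's angle, which differs from start to start, is not reported, and must be felt (or seen); the slots repeat every 90 degrees.
- inlet_cover: the blower's removed inlet cover, a grey disc 190 mm across with a round collar 20 mm high, lying on the bench; stays there. Origin at the centre of its underside
- driver_black: screwdriver with a black handle, 169 mm long, lying on the bench; stays there
- wax_tin: flat round tin, 73 mm across, 26 mm high, standing behind the blower; stays there

How it is judged (in metres and radians):
On the way, in this order (a step that is already met when the one before it is completed fails the run):
1. the impeller is fully home on the spindle (distance between impeller_center and spindle_home below 0.003 m and angle between impeller_center's own z axis and vertical below 0.05 rad), for 0.2 s.
2. the seated impeller has carried the spindle about two turns anticlockwise (all of step 1 and value of joint spindle above 9.5 rad), for 0.1 s.
At the end, for the whole second after the job is handed in: The impeller is fully home on the spindle (centre point within 3 mm of its home point, upright within 0.05 rad), the spindle reads more than 9.5 rad (turned anticlockwise) and stands still (under 0.1 rad/s) (all of step 2 and velocity of joint spindle between -0.1 and 0.1 rad/s); the robot touches nothing.
It fails at once if the impeller is forced against the blower with more than 60 N (contact force between impeller and casing above 60 N).
It fails at once if the inlet cover is pushed away (more than 20 mm) (distance of inlet_cover from where it was at the start of the episode above 0.02 m).
It fails at once if the black screwdriver is pushed away (more than 20 mm) (distance of driver_black from where it was at the start of the episode above 0.02 m).
It fails at once if the wax tin is pushed away (more than 20 mm) (distance of wax_tin from where it was at the start of the episode above 0.02 m).
It also fails if it takes over 72 s, if anything falls off the work surface, if the arm or the gripper's body presses on something with over 40 N, if the wrist force passes 120 N, or if a joint passes its speed limit or range.

## Working session

There is one attempt and no reset: what is moved stays moved. The work goes in short steps, each a Python script; the robot and the scene stay as the last script left them, time stands still between calls to the robot, and variables do not carry over. Pictures are saved under pics/ and viewed, and the job is handed in when it is done.

```bash
ls; mkdir -p pics; python3 - <<'E'
from cell import r, claw, monitor, grab_frame
import cv2
for n in ["scene","top","wrist"]:
    f=grab_frame(n); cv2.imwrite(f"pics/a_{n}.png",f["img"][:,:,::-1]); print(n,f["fx"],f["cx"],f["cy"],f["rvec"],f["tvec"])
print(monitor.get_obs())
E
```

```text
pics
scene 420.86408971771584 267.0817592007942 211.27402716463024 [ 1.26423135 -1.93981607  1.17063898] [0.28541396 0.30479281 0.81766999]
top 521.8046592406156 275.127812357481 211.32550975229105 [ 2.19158982 -2.14080532  0.06911833] [0.05103555 0.52321421 1.25846083]
wrist 352.6060884112072 283.525296884607 205.37213749668524 [-2.30402422  1.75571863  0.26015924] [-0.52375492 -0.03803831  0.37981346]
{'time_s': 0.15, 'joint_pos': array([-8.26358680e+01,  1.66823065e+01, -8.81830133e+00,  6.45553374e+01,
        1.55816879e-03,  8.20208153e+01]), 'qvel': array([ 0.00876758, -0.00253008,  0.07132622, -0.02440973, -0.07314898,
        0.03156618]), 'joint_efforts': array([ 1.55573940e-03, -5.37369919e+01,  3.31520534e+01,  1.15173156e-02,
       -1.95409871e-04, -5.05821859e-06]), 'eef_pos': array([ 0.13890898, -0.50598875,  0.2528755 ]), 'orientation': array([[ 9.64357661e-01,  2.64602138e-01, -9.81824187e-05],
       [ 2.64602106e-01, -9.64357185e-01,  9.71858551e-04],
       [ 1.62472929e-04, -9.63198514e-04, -9.99999523e-01]]), 'wrist_force': array([ 0.73553049, -0.47861311,  0.04237568]), 'torque': array([ 0.00835484,  0.00835714, -0.02193417]), 'opening': 0.9953558370049955}
```

View pics/a_top.png

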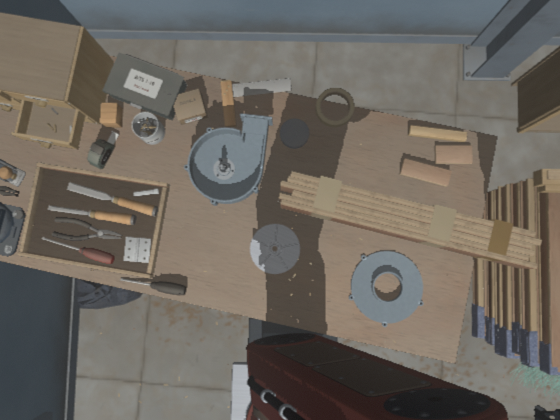

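View pics/a_scene.png

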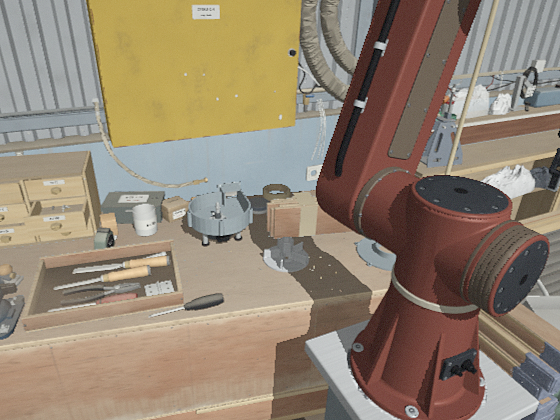

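View pics/a_wrist.png

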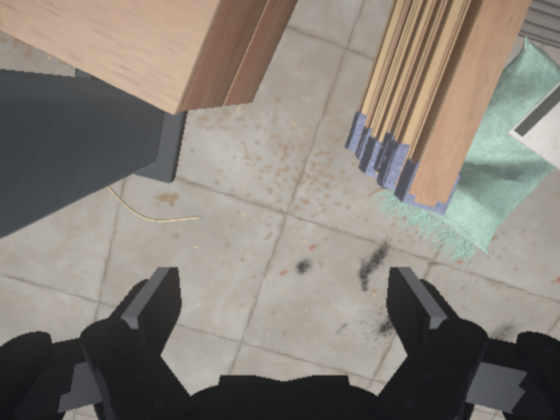

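The top view shows the impeller at about (275,248), the spindle at (226,165), the cover at (387,286), the tin at (293,133) and the black screwdriver at (165,286). The scene view confirms the layout.

```bash
cat > h.py <<'E'
from cell import r, claw, monitor, grab_frame
import cv2, numpy as np
def cam(f):
    K=np.array([[f["fx"],0,f["cx"]],[0,f["fy"],f["cy"]],[0,0,1.]])
    R=cv2.Rodrigues(np.array(f["rvec"],float))[0]; t=np.array(f["tvec"],float).reshape(3)
    return K,R,t
def ray(f,uv,z):
    K,R,t=cam(f); uv=np.atleast_2d(uv).astype(float)
    d=(R.T@np.linalg.inv(K)@np.c_[uv,np.ones(len(uv))].T).T
    o=-R.T@t
    return o+d*((z-o[2])/d[:,2])[:,None]
def proj(f,P):
    K,R,t=cam(f); return cv2.projectPoints(np.atleast_2d(P).astype(float),np.array(f["rvec"],float),np.array(f["tvec"],float),K,None)[0].reshape(-1,2)
def down(yaw):  # tool y axis (jaw) at angle yaw deg in the world
    a=np.deg2rad(yaw); y=np.array([np.cos(a),np.sin(a),0]); z=np.array([0,0,-1.]); x=np.cross(y,z)
    return np.c_[x,y,z]
def save(f,n,crop=None,s=1):
    im=f["img"][:,:,::-1]
    if crop: x0,x1,y0,y1=crop; im=im[y0:y1,x0:x1]
    cv2.imwrite(f"pics/{n}.png",cv2.resize(np.ascontiguousarray(im),None,fx=s,fy=s,interpolation=cv2.INTER_CUBIC))
def st():
    o=monitor.get_obs(); print("t",round(o["time_s"],2),"p",np.round(o["eef_pos"],4),"F",np.round(o["wrist_force"],1),"T",np.round(o["torque"],2),"op",round(o["opening"],3),"q",np.round(o["joint_pos"],1)); return o
E
python3 - <<'E'
from h import *
f=grab_frame("top"); save(f,"b1",(180,310,110,280),3.5)
for n,p,z in [("imp boss",(275,248),.06),("imp",(275,248),.03),("spin",(226,165),.106),("cover",(387,286),.02),("tin",(293,133),.026),("drv",(165,286),.015)]:
    print(n,ray(f,p,z).round(3))
w=grab_frame("wrist"); K,R,t=cam(w); o=monitor.get_obs(); print("cam in tool",o["orientation"].T@(-R.T@t-o["eef_pos"]), (R@o["orientation"]).round(3))
E
```

```text
imp boss [[0.431 0.061 0.06 ]]
imp [[0.432 0.061 0.03 ]]
spin [[0.62  0.178 0.106]]
cover [[ 0.347 -0.212  0.02 ]]
tin [[0.718 0.024 0.026]]
drv [[0.333 0.329 0.015]]
cam in tool [ 0.07389613 -0.00100564 -0.12151728] [[ 0.001  1.    -0.001]
 [-0.957  0.    -0.29 ]
 [-0.29   0.001  0.957]]
```

View pics/b1.png

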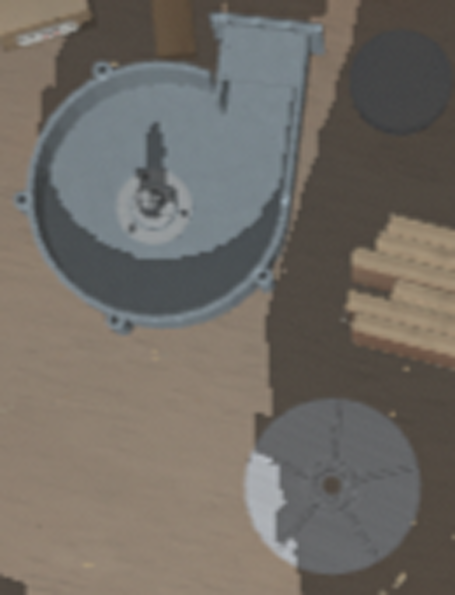

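The crop shows the bar only vaguely, so I'll look from the wrist camera, at the spindle first and then at the impeller.

```bash
python3 - <<'E'
from h import *
for yaw in range(-180,180,30):
    q=r.ik([.62,.178,.24],down(yaw)); q2=r.ik([.431,.061,.2],down(yaw)); print(yaw,None if q is None else np.round(q,0), None if q2 is None else np.round(q2,0))
E
```

```text
-180 [ 10.  30.  10.  70.   0. -80.] [ -2.   9. -27.  54.   0. -92.]
-150 [  10.   30.   10.   70.    0. -110.] [  -2.    9.  -27.   54.    0. -122.]
-120 [  10.   30.   10.   70.    0. -140.] [  -2.    9.  -27.   54.    0. -152.]
-90 [  10.   30.   10.   70.    0. -170.] [ -2.   9. -27.  54.   0. 178.]
-60 [ 10.  30.  10.  70.   0. 160.] [ -2.   9. -27.  54.   0. 148.]
-30 [ 10.  30.  10.  70.   0. 130.] [ -2.   9. -27.  54.   0. 118.]
0 [ 10.  30.  10.  70.   0. 100.] [ -2.   9. -27.  54.   0.  88.]
30 [10. 30. 10. 70.  0. 70.] [ -2.   9. -27.  54.   0.  58.]
60 [10. 30. 10. 70.  0. 40.] [ -2.   9. -27.  54.   0.  28.]
90 [10. 30. 10. 70.  0. 10.] [ -2.   9. -27.  54.   0.  -2.]
120 [ 10.  30.  10.  70.   0. -20.] [ -2.   9. -27.  54.   0. -32.]
150 [ 10.  30.  10.  70.   0. -50.] [ -2.   9. -27.  54.   0. -62.]
```

```bash
python3 - <<'E'
from h import *
r.movep([.62,.178,.25],down(90)); st()
f=grab_frame("wrist"); save(f,"w1",None,1.4)
np.save("f1.npy",f,allow_pickle=True)
r.movep([.431,.061,.20],down(90)); st()
f=grab_frame("wrist"); save(f,"w2",None,1.4)
np.save("f2.npy",f,allow_pickle=True)
E
```

```text
t 3.19 p [0.6202 0.1771 0.2501] F [ 1.   0.2 -1.1] T [ 0.04 -0.06 -0.  ] op 0.999 q [ 9.5 30.2 11.5 71.3 -0.   9.5]
t 4.15 p [0.4326 0.061  0.2007] F [-0.2 -0.1  0.5] T [-0.01 -0.    0.01] op 1.0 q [ -1.6   9.4 -26.7  53.8   0.   -1.6]
```

View pics/w1.png

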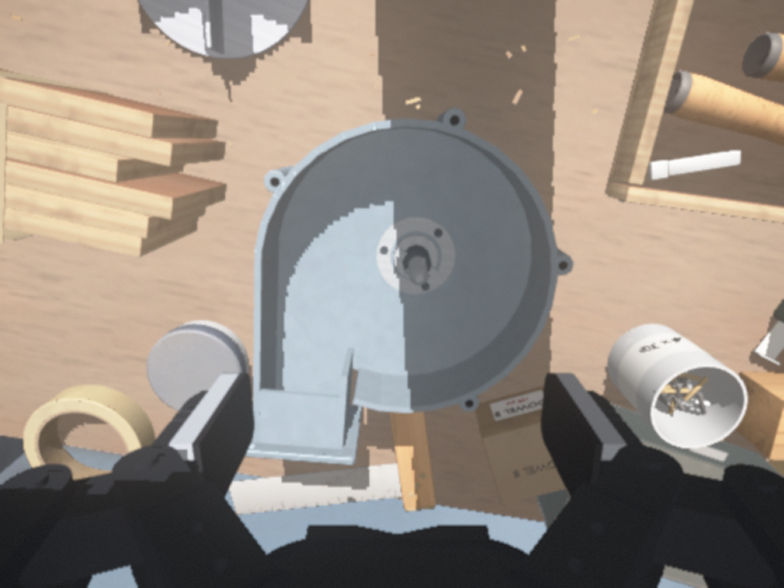

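View pics/w2.png

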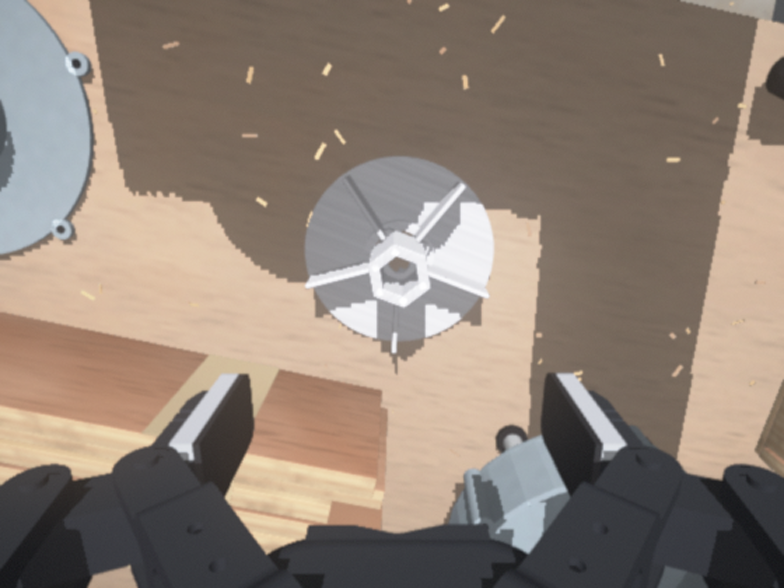

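w1 shows the spindle at about (417,265) on the 1.4× picture, with the bar indistinct. In w2 the impeller disc is centred near (400,248), the hex boss is at (400,268) and all five paddles are visible. I'll zoom in on both.

```bash
python3 - <<'E'
from h import *
f=np.load("f1.npy",allow_pickle=True).item()
im=f["img"][145:220,255:340]
lab=cv2.cvtColor(np.ascontiguousarray(im[:,:,::-1]),cv2.COLOR_BGR2LAB); lab[:,:,0]=cv2.createCLAHE(4,(2,2)).apply(lab[:,:,0])
cv2.imwrite("pics/w1z.png",cv2.resize(cv2.cvtColor(lab,cv2.COLOR_LAB2BGR),None,fx=7,fy=7,interpolation=cv2.INTER_CUBIC))
f=np.load("f2.npy",allow_pickle=True).item()
save(f,"w2z",(205,365,105,265),3.7)
E
```

```text
(no output)
```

View pics/w1z.png

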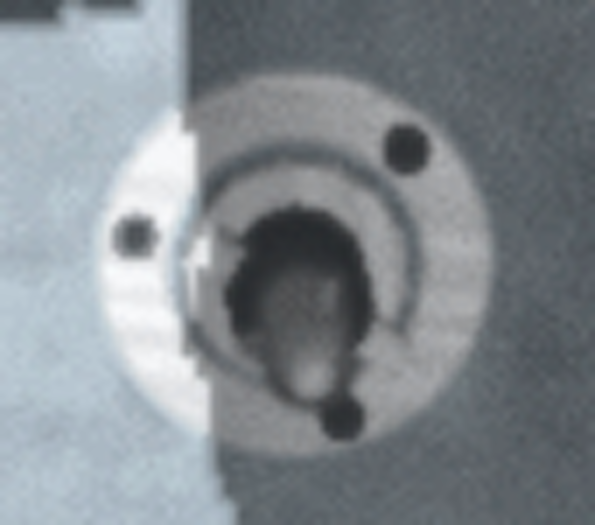

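View pics/w2z.png

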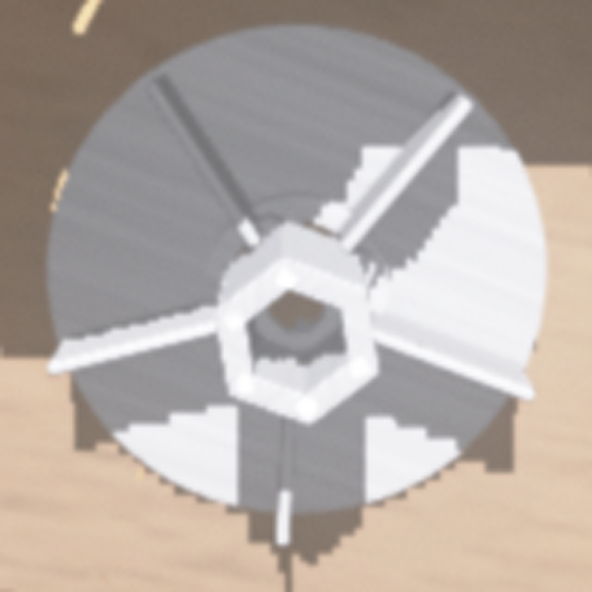

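```bash
python3 - <<'E'
from h import *
f=np.load("f1.npy",allow_pickle=True).item()
z=lambda p:np.array(p)/7+[255,145]
print("tip",ray(f,z((310,380)),.106),"collar",ray(f,z((300,280)),.074))
b=ray(f,z([(195,243),(405,338)]),.0705); d=b[1]-b[0]; print("bar?",b,np.hypot(*d[:2]),np.degrees(np.arctan2(d[1],d[0])))
f=np.load("f2.npy",allow_pickle=True).item()
z=lambda p:np.array(p)/3.7+[205,105]
c=ray(f,z((296.5,344)),.06)[0]; print("boss",c,"disc",ray(f,z((297.5,267)),.004))
v=ray(f,z([(288,278),(235,322),(245,385),(305,408),(358,368)]),.06)-c
print("vert",np.hypot(v[:,0],v[:,1]),np.degrees(np.arctan2(v[:,1],v[:,0])))
# paddle tip tops at z=.03
v=ray(f,z([(157,80),(464,100),(530,394),(282,543),(52,367)]),.03)-c
print("pad",np.hypot(v[:,0],v[:,1]),np.degrees(np.arctan2(v[:,1],v[:,0])))
E
```

```text
tip [[0.62171423 0.19021034 0.106     ]] collar [[0.61796856 0.19026802 0.074     ]]
bar? [[0.61406623 0.17725961 0.0705    ]
 [0.62634256 0.2037427  0.0705    ]] 0.029190108427127687 65.12974625511937
boss [0.43240106 0.06302593 0.06      ] disc [[0.42836934 0.0634801  0.004     ]]
vert [0.01421635 0.01363733 0.01408561 0.0142171  0.01394235] [-172.84930878 -110.36491838  -50.34903582    7.36905085   67.95418176]
pad [0.05998501 0.06002547 0.05889055 0.05908456 0.05880264] [-149.38571366  142.04440504   69.39187879   -3.23643918  -76.09922116]
```

Hex and paddle angles agree on an impeller yaw of about -21.5°, and the measured radii check out (paddles 59–60 mm). The bar candidate is 29 mm long at about 65°. I'll take one straight-down look to confirm the bar and the spindle position.

```bash
python3 - <<'E'
from h import *
f=grab_frame("wrist"); K,R,t=cam(f); o=monitor.get_obs(); RT=o["orientation"]
Rct=R@RT; c=RT.T@(-R.T@t-o["eef_pos"])
S=np.array([.620,.190])
def pose(z,yaw):
    a=np.deg2rad(yaw); x=np.array([np.cos(a),np.sin(a),0]); zc=np.array([0,0,-1.]); C=np.c_[x,np.cross(zc,x),zc]
    Rt=C@Rct; return np.array([*S,z])-Rt@c, Rt
best=None
for yaw in (90,-90,0,60,120):
    p,Rt=pose(.30,yaw); q=r.ik(p,Rt); print(yaw,p.round(3),None if q is None else np.round(q))
p,Rt=pose(.30,90)
r.movep(p,Rt); st()
f=grab_frame("wrist"); np.save("f3.npy",f,allow_pickle=True)
K,R,t=cam(f); print("cam",-R.T@t, "exp px",proj(f,[[.62,.19,.0705]]))
u,v=proj(f,[[.62,.19,.0705]])[0].astype(int)
save(f,"w3",(u-60,u+60,v-50,v+50),6)
E
```

```text
90 [0.656 0.189 0.162] [ 9. 53. 39. 93.  3.  8.]
-90 [0.584 0.191 0.162] [  13.   19.  -23.   31.   -4. -167.]
0 [0.619 0.154 0.162] [-1. 31. -2. 57. 17. 89.]
60 [0.65  0.172 0.162] [ 4. 48. 29. 85.  9. 33.]
120 [0.651 0.207 0.162] [ 14.  54.  40.  92.  -5. -16.]
t 5.43 p [0.6557 0.1891 0.1622] F [ 0.4 -1.   0.5] T [ 0.01 -0.26 -0.02] op 1.001 q [ 8.8 53.5 39.4 92.6  2.6  8.4]
cam [0.61963095 0.18995198 0.30001424] exp px [[283.67237155 205.88850479]]
```

View pics/w3.png

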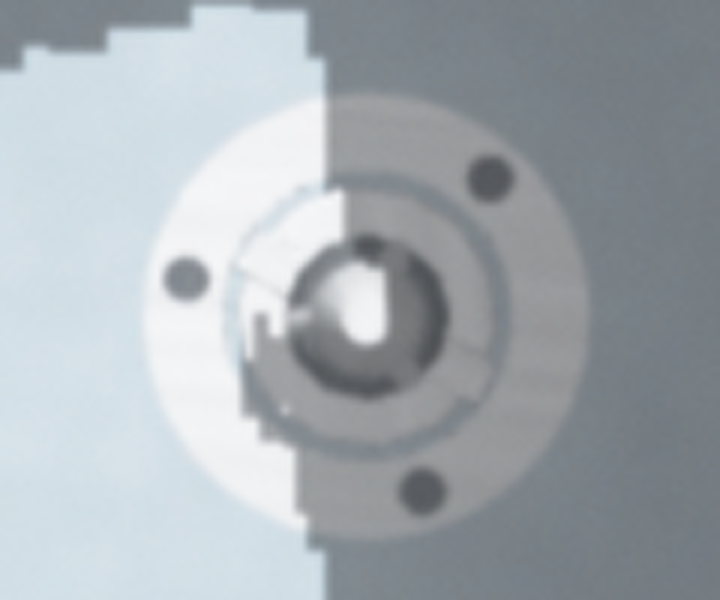

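```bash
python3 - <<'E'
from h import *
f=np.load("f3.npy",allow_pickle=True).item()
g=f["img"].astype(float).mean(2)
im=g[230-50:230+40,262-0:312] if 0 else g[178:240,253:318]
big=cv2.resize(im,None,fx=10,fy=10,interpolation=cv2.INTER_CUBIC)
a=np.clip((big-110)*2.6,0,255); b=np.clip((big-195)*4.2,0,255)
cv2.imwrite("pics/w3a.png",a[:600,:650]); cv2.imwrite("pics/w3b.png",b[:600,:650])
E
```

```text
[ WARN:0@0.057] global loadsave.cpp:1063 imwrite_ Unsupported depth image for selected encoder is fallbacked to CV_8U.
```

View pics/w3a.png

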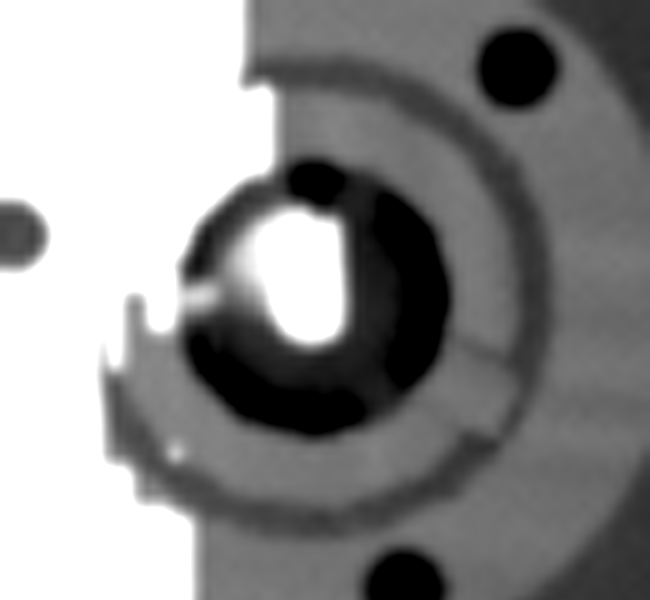

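View pics/w3b.png

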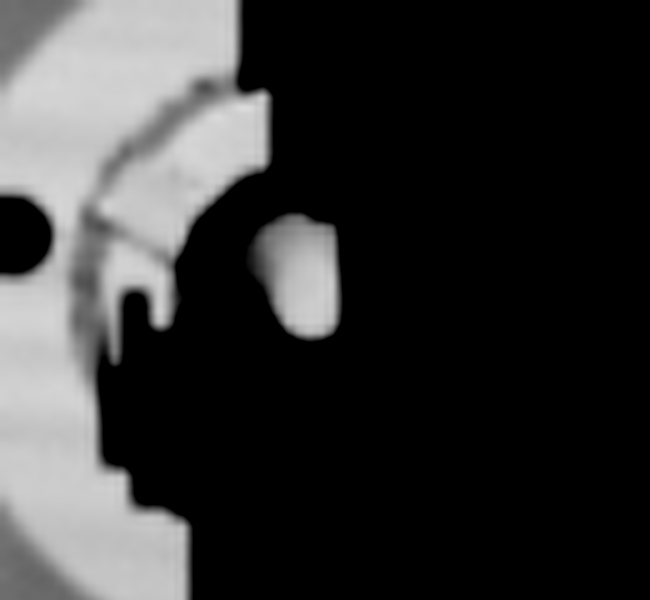

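w3 shows the bar clearly on both sides of the collar. Its edges run at about 28.5° in the image and sit symmetrically about the collar centre at pixel (284.5,208).

```bash
python3 - <<'E'
from h import *
f=np.load("f3.npy",allow_pickle=True).item()
z=lambda p:np.array(p)/10.+[252.55,177.55]
print("collar",ray(f,z((315,300)),.074))
for a,b in [((105,218),(490,435)),((455,338),(520,370)),((105,218),(175,255)),((425,397),(490,435))]:
    p=ray(f,z([a,b]),.0705); d=p[1]-p[0]; print(np.degrees(np.arctan2(d[1],d[0])))
# ring + disc circle from w3 (x6 crop about 283,205): disc edges 145..588, 93..540
u=np.array([ (145+588)/2,(93+540)/2])/6+[283-60,205-50]-.4
print("hubdisc",ray(f,u,.056),ray(f,u,.05))
t=grab_frame("top"); save(t,"t3")
E
```

```text
collar [[0.62105932 0.19024152 0.074     ]]
60.603381163002126
63.799084575208774
62.15091361600895
59.699347721532405
hubdisc [[0.62103471 0.1900108  0.056     ]] [[0.62106923 0.19001225 0.05      ]]
```

```bash
python3 - <<'E'
from h import *
r.movep([.431,.063,.13],down(-21.5)); st()
hit=r.move_linear([.431,.063,.060],rate=.12,max_force=8); print(hit); st()
claw.grip(0.0); st()
f=grab_frame("wrist"); save(f,"g1",None,1.0)
r.move_linear([.431,.063,.20],rate=.15); st()
f=grab_frame("wrist"); save(f,"g2",None,1.4); np.save("f4.npy",f,allow_pickle=True)
E
```

```text
t 7.1 p [0.432  0.063  0.1305] F [ 1.  -0.1 -0.3] T [ 0.07 -0.02  0.  ] op 1.001 q [ -1.3  13.9 -33.   43.    0.  110.1]
False
t 7.83 p [0.4314 0.063  0.0603] F [-0.1  0.4 -0.1] T [-0.01 -0.02 -0.04] op 0.996 q [ -1.3  20.  -38.   32.    0.  110.2]
t 8.38 p [0.4313 0.063  0.0606] F [-1.2 -0.4  8.7] T [-0.01  0.4   0.09] op 0.363 q [ -1.3  20.  -38.   32.    0.  110.2]
t 9.51 p [0.4304 0.063  0.1992] F [-0.9  0.2 -2.7] T [-0.03  0.02 -0.03] op 0.363 q [ -1.3   9.4 -26.9  53.7  -0.  110.2]
```

View pics/g2.png

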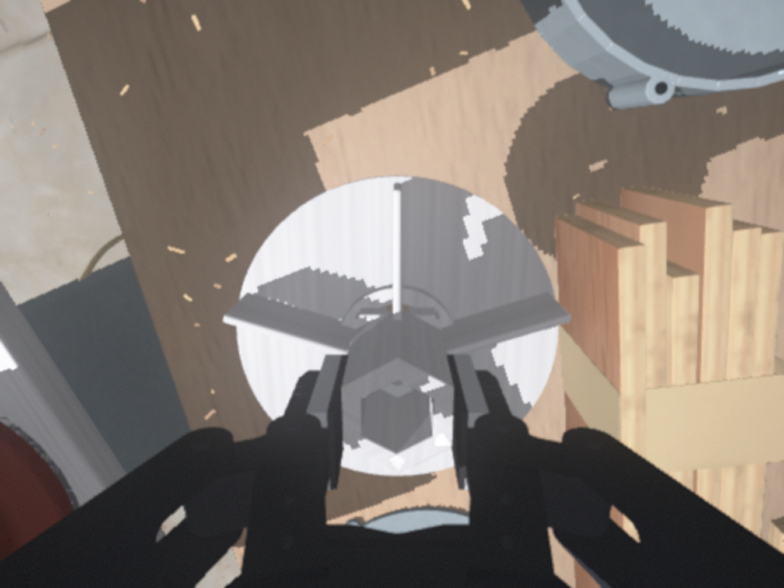

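Picture g2 shows the boss squarely gripped, with a paddle pointing straight up in the image. The opening (31 mm) and weight (2.7 N) are as expected. Next I'll check the offset along tool x.

```bash
python3 - <<'E'
from h import *
f=np.load("f4.npy",allow_pickle=True).item()
o=monitor.get_obs(); p=o["eef_pos"]; Rt=o["orientation"]
zu=p[2]-.0603
def loc(u,v,h): return (Rt.T@(ray(f,(u/1.4,v/1.4),zu+h)[0]-p)).round(4)
print("paddle tip top",loc(398,185,.03),"expect x .060 ; others",loc(226,320,.03),loc(568,320,.03),"expect x .0185 y -+.057")
print("disc top edge",loc(398,177,.004),"expect .062"); print("disc edges",loc(237,0,.004),loc(558,320,.004))
E
```

```text
paddle tip top [ 0.061  -0.0001  0.0303] expect x .060 ; others [ 0.0174 -0.0565  0.0304] [0.0175 0.0557 0.0302] expect x .0185 y -+.057
disc top edge [ 0.0614 -0.      0.0563] expect .062
disc edges [ 0.1168 -0.0516  0.0563] [0.0077 0.0615 0.0562]
```

Centred within 1 mm. Now over the spindle, then a guarded descent.

```bash
python3 - <<'E'
from h import *
r.movep([.621,.190,.20],down(-28.5)); r.hold(.1); st()
hit=r.move_linear([.621,.190,.138],rate=.06,max_force=8); print(hit); st()
f=grab_frame("wrist"); save(f,"d1"); f=grab_frame("scene"); save(f,"d2",(150,300,150,270),4)
E
```

```text
t 10.57 p [0.6202 0.189  0.2003] F [-0.8 -0.3 -2.2] T [ 0.02 -0.01  0.03] op 0.361 q [ 10.5  32.    6.9  65.   -0.  129. ]
False
t 11.75 p [0.6213 0.1901 0.1385] F [ 0.1  0.5 -2.9] T [-0.04  0.01 -0.01] op 0.361 q [ 10.6  34.5   1.7  57.2   0.  129.1]
```

View pics/d1.png

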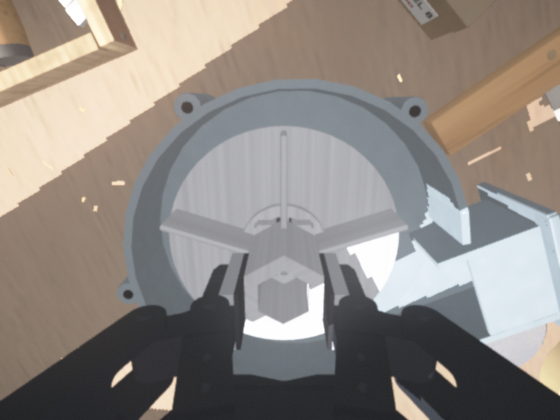

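The impeller sits well inside the casing with no contact force. I'll go down through the bar level.

```bash
python3 - <<'E'
from h import *
hit=r.move_linear([.621,.190,.1273],rate=.025,max_force=5); print(hit); st()
E
```

```text
False
t 12.43 p [0.6211 0.19   0.1272] F [ 2.  -1.  -2.5] T [ 0.1  -0.3   0.01] op 0.359 q [ 10.6  35.    0.9  55.9  -0.  129.1]
```

It dropped over the bar without resistance. Now pressing gently past the leaves.

```bash
python3 - <<'E'
from h import *
for z in (.1215,.1165):
    hit=r.move_linear([.621,.190,z],rate=.02,max_force=22); print(hit); o=st()
    if hit: break
E
```

```text
False
t 12.87 p [0.6205 0.19   0.1208] F [ 1.   0.9 -6.9] T [ 0.1  -0.19  0.07] op 0.361 q [ 10.6  35.4   0.4  55.2   0.  129.1]
False
t 13.27 p [0.6211 0.19   0.1167] F [-0.7  0.9 -0.1] T [ 0.08 -0.03 -0.05] op 0.359 q [1.060e+01 3.560e+01 1.000e-01 5.460e+01 0.000e+00 1.291e+02]
```

```bash
python3 - <<'E'
from h import *
hit=r.move_linear([.621,.190,.113],rate=.015,max_force=10); print(hit); o=st()
r.hold(.3); o=st()
# check rotation with j6 only: small turn
q=np.array(o["joint_pos"]); q[5]-=20; r.move_joints(q); o=st()
E
```

```text
True
t 13.47 p [0.6211 0.1901 0.1166] F [-1.  -0.5  6.8] T [-0.1   0.43  0.03] op 0.362 q [1.060e+01 3.550e+01 1.000e-01 5.450e+01 0.000e+00 1.291e+02]
t 13.78 p [0.6211 0.1901 0.1166] F [-0.9 -0.5  7. ] T [-0.15  0.42 -0.02] op 0.362 q [1.060e+01 3.550e+01 1.000e-01 5.450e+01 0.000e+00 1.291e+02]
t 14.2 p [0.6212 0.1901 0.1167] F [ 0.5 -0.4 -0.8] T [-0.06 -0.03  0.03] op 0.36 q [1.060e+01 3.550e+01 1.000e-01 5.450e+01 0.000e+00 1.093e+02]
```

Fully home: it stopped on the shoulder at 0.1166 against an expected 0.1163, and a 20° test turn ran freely. First long stroke next.

```bash
python3 - <<'E'
from h import *
q=np.array(monitor.get_obs()["joint_pos"])
for a in (0,-90,-173):
    q[5]=a; r.move_joints(q); o=st()
f=grab_frame("wrist"); save(f,"e1")
E
```

```text
t 15.87 p [0.6206 0.1894 0.1166] F [-4.5 -4.6  3.8] T [-0.98  0.81 -0.06] op 0.362 q [10.6 35.5  0.1 54.6 -0.1  0.1]
t 17.27 p [0.6212 0.1894 0.1166] F [-1.4 -4.6  1.8] T [-1.1   0.32 -0.05] op 0.361 q [ 10.5  35.5   0.1  54.5  -0.1 -89.9]
t 18.57 p [0.6211 0.1896 0.1167] F [-1.  -5.9  2.1] T [-1.32  0.29 -0.11] op 0.361 q [ 1.06e+01  3.55e+01  1.00e-01  5.45e+01 -0.00e+00 -1.73e+02]
```

View pics/e1.png

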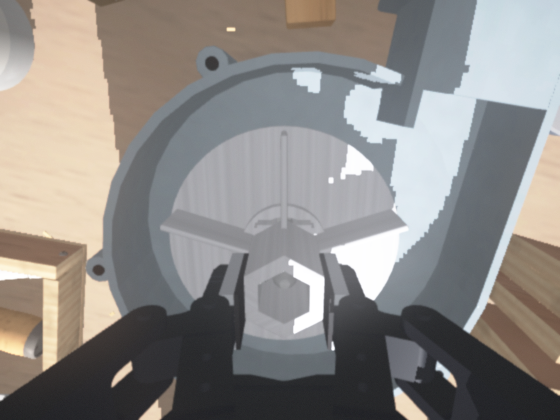

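Picture e1 shows the impeller turned with the grip, still flat and low in the casing. Regrip and second stroke.

```bash
python3 - <<'E'
from h import *
def regrip(a):
    p=monitor.get_obs()["eef_pos"]
    claw.grip(1.0); st()
    r.move_linear([.621,.190,.155],rate=.12)
    q=np.array(monitor.get_obs()["joint_pos"]); q[5]=a; r.move_joints(q)
    return
regrip(127); st()
f=grab_frame("wrist"); save(f,"e2"); np.save("f5.npy",f,allow_pickle=True)
E
```

```text
t 19.19 p [0.6212 0.1902 0.1167] F [-0.2 -0.9  0.1] T [ 0.01 -0.01 -0.02] op 1.001 q [ 1.06e+01  3.55e+01  1.00e-01  5.45e+01  0.00e+00 -1.73e+02]
t 23.98 p [0.6211 0.1901 0.155 ] F [ 0.2 -0.1  0.6] T [0.04 0.05 0.05] op 1.001 q [ 10.6  33.7   3.   59.2   0.  127. ]
```

View pics/e2.png

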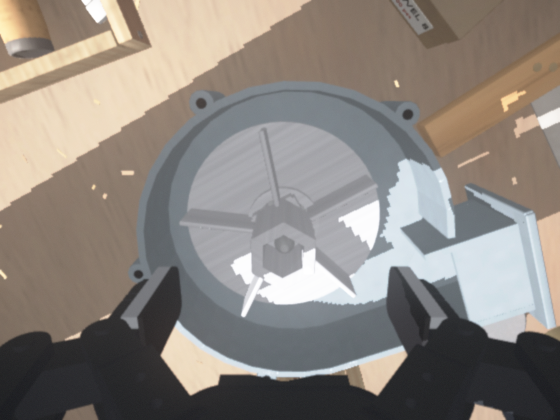

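e2 shows the impeller seated low and level, with the boss at about (284,245) and its flats facing the two jaws. I'm continuing with the second grip and stroke.

```bash
python3 - <<'E'
from h import *
hit=r.move_linear([.621,.190,.119],rate=.08,max_force=8); print(hit); st()
claw.grip(0.0); st()
q=np.array(monitor.get_obs()["joint_pos"])
for a in (20,-80,-173):
    q[5]=a; r.move_joints(q); o=st()
E
```

```text
False
t 24.62 p [0.621 0.19  0.119] F [ 0.2 -0.4  1.3] T [ 0.08  0.03 -0.01] op 1.0 q [ 10.6  35.4   0.2  54.7   0.  127. ]
t 25.18 p [0.6211 0.1901 0.1196] F [-1.4  0.1  5.7] T [ 0.02  0.43 -0.03] op 0.358 q [ 10.6  35.3   0.2  54.8   0.  127. ]
t 26.81 p [0.6206 0.1893 0.1196] F [-3.9 -4.5  5.4] T [-1.01  0.86 -0.02] op 0.361 q [10.5 35.3  0.2 54.8 -0.1 20. ]
t 28.35 p [0.6213 0.189  0.1196] F [ 0.1 -4.7  3.3] T [-1.23  0.27 -0.06] op 0.359 q [ 10.5  35.3   0.2  54.8  -0.1 -80. ]
t 29.79 p [0.6215 0.1899 0.1197] F [ 2.  -2.1  0.6] T [-0.7  -0.43 -0.03] op 0.357 q [  10.6   35.3    0.2   54.7   -0.  -172.9]
```

That makes about 602° in total. One more short stroke brings it to two full turns.

```bash
python3 - <<'E'
from h import *
claw.grip(1.0)
r.move_linear([.621,.190,.150],rate=.12)
q=np.array(monitor.get_obs()["joint_pos"]); q[5]=-53; r.move_joints(q); st()
print(r.move_linear([.621,.190,.119],rate=.08,max_force=8))
claw.grip(0.0); st()
q=np.array(monitor.get_obs()["joint_pos"]); q[5]=-173; r.move_joints(q); st(); r.hold(.2)
# gentle press check that it is fully home
print(r.move_linear([.621,.190,.1165],rate=.015,max_force=8)); st()
claw.grip(1.0); st()
r.move_linear([.621,.190,.25],rate=.15)
st(); f=grab_frame("wrist"); save(f,"z1",None,1.4); np.save("f6.npy",f,allow_pickle=True)
g=grab_frame("scene"); save(g,"z2",(150,300,150,270),4)
E
```

```text
t 32.58 p [0.6212 0.1901 0.15  ] F [-0.4  0.5  0.4] T [-0.02  0.    0.01] op 1.001 q [ 10.6  33.9   2.5  58.4   0.  -53. ]
False
t 33.67 p [0.6211 0.19   0.1195] F [-1.5  0.3  5.8] T [-0.01  0.29 -0.01] op 0.363 q [ 10.6  35.3   0.1  54.6   0.  -53. ]
t 35.48 p [0.6207 0.1892 0.1196] F [-3.2 -3.5  5.1] T [-1.03  0.84 -0.1 ] op 0.357 q [ 1.05e+01  3.52e+01  0.00e+00  5.47e+01 -1.00e-01 -1.73e+02]
True
t 35.89 p [0.6205 0.1891 0.1196] F [-2.9 -1.   8.3] T [-0.1   0.64 -0.03] op 0.358 q [ 1.05e+01  3.52e+01 -0.00e+00  5.46e+01 -1.00e-01 -1.73e+02]
t 36.47 p [0.6203 0.189  0.1186] F [ 0.1 -0.2  0.4] T [0.05 0.04 0.03] op 0.997 q [ 1.05e+01  3.53e+01 -1.00e-01  5.45e+01 -1.00e-01 -1.73e+02]
t 37.49 p [0.6206 0.1899 0.249 ] F [-0.5 -0.6 -0.3] T [ 0.   -0.01 -0.04] op 1.002 q [ 1.060e+01  3.070e+01  1.210e+01  7.140e+01 -1.000e-01 -1.729e+02]
```

View pics/z1.png

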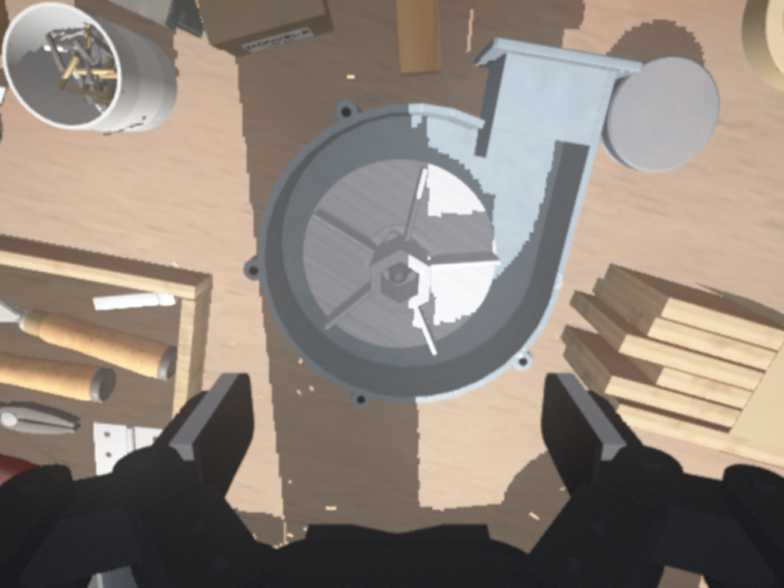

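View pics/z2.png

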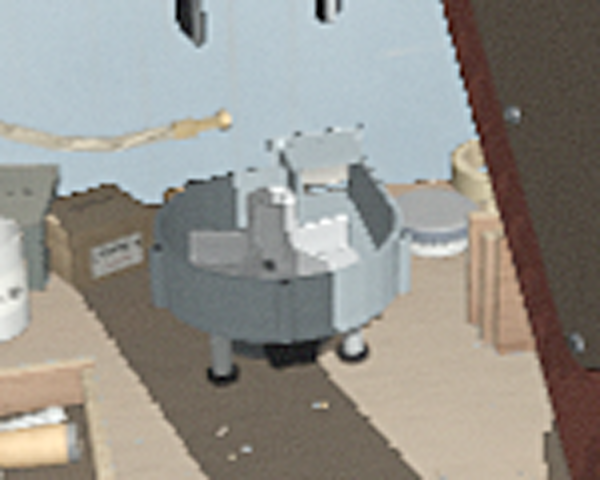

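z1 and z2 show the impeller level and low in the casing, with its paddles below the rim and clear all round. The tin is in place and the gripper is clear. A numeric check of height and turn:

```bash
python3 - <<'E'
from h import *
f=np.load("f6.npy",allow_pickle=True).item()
c=ray(f,np.array((400,276))/1.4,.116)[0]; print("boss",c.round(4))
S=np.array([.621,.190])
v=ray(f,np.array([(423,170),(498,261),(435,353),(328,326),(316,211)])/1.4,.086)[:,:2]-S
a=np.degrees(np.arctan2(v[:,1],v[:,0])); print(np.hypot(*v.T).round(4),(a%72).round(1))
e=ray(f,np.array([(303,253),(498,253)])/1.4,.060); print("disc diam if home",np.linalg.norm(e[1]-e[0]))
t1=cv2.imread("pics/t3.png"); t=grab_frame("top"); save(t,"z3"); st()
w=grab_frame("wrist")["img"].astype(int); print("still:",np.abs(w-f["img"]).mean())
E
```

```text
boss [0.6238 0.189  0.116 ]
[0.0581 0.0597 0.0604 0.0569 0.0575] [61.3 61.1 62.5 62.7 58.2]
disc diam if home 0.12554571295337733
t 37.64 p [0.6205 0.1899 0.249 ] F [-0.2 -0.6 -0.2] T [ 0.01 -0.01 -0.02] op 0.997 q [ 1.060e+01  3.070e+01  1.210e+01  7.140e+01 -1.000e-01 -1.729e+02]
still: 0.9689413265306123
```

View pics/z3.png

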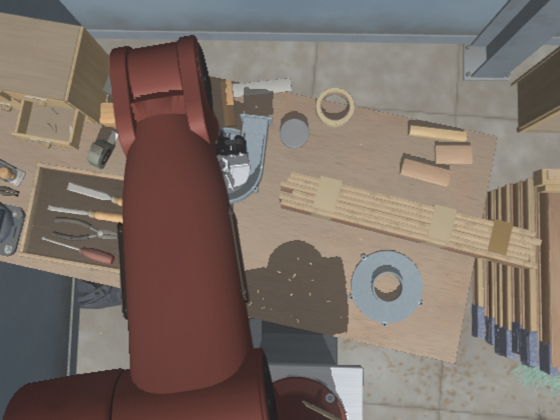

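z3 shows the cover at (387,286) and the tin at (294,132), both unmoved. The paddle angles fit two turns to within about 3°, so I'm handing in.

```bash
python3 - <<'E'
from h import *
r.hand_in()
E
```

```text
the job is handed in; nothing more can be done
```

The impeller is fitted, was turned about two full turns anticlockwise and left stopped. I handed the job in at about 37.6 s of the 72 s; no verdict is reported.

**Fitting:** I read the drive bar's angle (about 61.5°) from a straight-down wrist picture, so no feeling about was needed. I gripped the boss on its flats, and the slots went straight over the bar. It passed the spring leaves at under 10 N and stopped on the shoulder at a tool height of 0.1166 m, where 0.1163 m was expected.

**Turning:** I turned it by the gripped boss rather than by pushing the paddles, in strokes of about 302°, 300° and 120°. That is about 722°, or 12.6 rad. The sideways force stayed below about 7 N, with no sign of rubbing.

**Last checks:**
- **Seating:** the impeller looks level, with its paddles below the rim. Its disc measures 125.5 mm across when taken at home height, against 124 mm true.
- **Turn:** the paddle angles read 58–63° (modulo 72°), where 63.6° was predicted for two turns. That is 1–5° off, mostly rough pixel reading.
- **Boss position:** it reads 3 mm off the spindle axis in the picture. I put this down to camera calibration and hand-read pixels, since the hub cannot be that far off the spindle.
- **Standing still:** two pictures 0.15 s apart match apart from image noise, and the gripper is open and about 13 cm above where it last let go.
- **Other items:** the cover and tin are where they were. The arm hid the black screwdriver in the last top view, so I could not confirm it there, but the arm never worked near it.

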